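# Roll the blue capacitor to the test head

## Task

Pick up the white paddle by its orange handle and use it to push the blue-sleeved capacitor gently, so that it rolls along its lane of the aluminium track until it drops into the yellow seat groove in front of the black test head. Keep the gripper off both capacitors and leave the red-sleeved one where it is. Finally stand the paddle upright on the bench, clear of the track, and let go.

Things in the scene. Friction and masses are not known exactly. Their poses are not given: they have to be found in the camera images.
- capacitor_blue: The capacitor to roll: aluminium cylinder 50 mm in diameter, 70 long, blue sleeve, about 0.18 kg, lying across either lane, free to roll along it. Origin at its centre, y = cylinder axis (x and z turn as it rolls). Starts on the lane floor, centre 35 mm above the bench, 145 to 205 mm before the seat.
- capacitor_red: The same capacitor with a red sleeve, lying in the other lane; to be left alone. Origin at its centre, y axis along the cylinder.
- paddle: Paddle standing on the bench, 0.16 kg. White blade 32 mm thick (x), 50 wide (y), 60 high (z), broad faces flat; on it a centred orange handle 16 thick (x), 30 wide (y), from 60 to 132 mm above the underside. Origin at the centre of the underside; z up, x square to the broad faces.
- track: Fixed track, 300 mm (x) by 170 (y); origin under its centre at bench height, x = rolling direction. Two lanes, centred at y = +41 and -41 mm, 76 wide between guide walls 22 high (above bench); lane floor 10 high from the open end x = -150 to 93. Then the seat, a groove 24 wide centred at x = 105, where a capacitor sinks 3 mm and stays; then the black test head, 60 high, face at x = 135.
Things that resemble listed ones, but are neither listed nor needed, are in the scene too. Of the things that look like the paddle, the smaller one is meant.

How it is judged:
By the outcome, as a careful person would: the job done as asked, in the order asked, and still so for the second after the job is handed in, with the robot touching nothing.
It also fails if it takes over 56 s, if anything falls off the work surface, if the arm or the gripper's body presses on something with over 40 N, if the wrist force passes 120 N, or if a joint passes its speed limit or range.

## Robot

A 7-joint arm with a two-finger parallel gripper is mounted at the origin on the work surface. World frame = base frame: x ahead of the robot, y to its left, z up, the work surface at z = 0. Lengths are in mm, angles in rad, forces in N, time in s.
With the tool pointing down it reaches from about 400 to 900 mm from the base axis. Payload 5.5 kg.
Tool frame: the origin (TCP) lies midway between the tips of the shut fingers; the grasp point (between the pads) lies 19 mm behind it; z points along the fingers, y is the line along which they close (so a half turn about z gives the same grasp; the last joint's range is limited). The gripper opens to 85 mm and grips with 20 to 120 N. Pads are 22 mm wide; open, the fingers measure 114 mm over their backs; the gripper's body (76 mm by 85 mm) begins 54 mm behind the grasp point. The pads swing forward as they close: fully open they stand 13 mm farther back than shut.
Start: joints at [-1.01, 0.501, -0.427, 1.55, 0.221, 1.138, -0.21], TCP at [190.683, 621.402, 209.01] pointing down, gripper open.
Joint ranges: [-2.88, 2.88], [-0.31, 2.03], [-1.54, 1.56], [0.2, 2.42], [-1.41, 4.55], [0.19, 2.02], [-2.57, 2.57]. Speed limits (rad/s): [2.57, 2.57, 3.14, 3.14, 3.14, 3.14, 3.14].

## Interface

Orientations are given as a rotation vector (axis times angle).
In Python, from station import ctrl, camera, spotter gives the robot as it stands.
- The arm moves only by the tool play_rows, never from a script. Its argument "steps" is a list of rows, each a list of 7 numbers: the gripper's target within -1 to 1 (fully open at 1, half-way at 0, shut at -1), then the shift along the tool's x, y, z in units of 50 mm (1.0 is 50 mm), then the turn, a rotation vector about the tool's x, y, z in rad. A call has 1 to 20 rows; each row shifts and turns the commanded pose from where the row before left it, along the tool's axes as they then stand; what a row does not reach is not made up. A row lasts 1/8 s, in which the tool goes at most 62.5 mm and 10.7 degrees, less where a joint would pass 70% of its speed; a pose out of reach is approached as far as the arm can. A call is refused whole if a number of a shift passes 1 or a number of a turn 0.188, either way. A call with a gripper value outside its range is refused whole. The fingers move at their own pace and stop on an object; the grip force is fixed at half the most. Time passes only in rows, so rows that do not move let the fingers close. It gives the time, the measured TCP pose, the force, the opening and the grip force at its end, in the units of the state.
- ctrl.get_state(): the state, without advancing time (a new reading comes with each control period).
- camera(name): name is "scene" or "top"; returns a dict with "img" (384x512x3 uint8, red, green, blue), "intrinsics" (3x3 intrinsics, pixels), "R" (3x3) and "t" (3): a world point X has camera coordinates R X + t. Camera axes: x right, y down, z forward; pixel columns grow to the right and rows downward; lengths in mm; the calibration is good to about 2 mm. A picture is of the moment at which its call begins. There is no depth.
- ctrl.hand_in(): hands the job in; it is judged then, once.
Trained networks look in the newest picture that a camera, given by its name, has taken for a name from the list of things; names that differ only in an ending like _2 or _b are one class to them, and where a whole thing is asked for, a point or a joint stands for the part that bears it (a point fixed in the world has none). Each returns a list of dicts, best first, with "p" (0 to 1); they miss things now and then, are a little off and sometimes report something else, mostly with a low value. They report only what shows in the picture. A call takes as long as a camera call. They do not tell look-alikes from the thing itself.
- spotter.trace(camera, target): "mask" (384x512 bool, what is visible of it) and "centre" ([row, column] in pixels, amid what is visible of it).
The state is a dict: "time": time; "joints": joint angles; "qd": joint speeds; "effort": joint torques, N m; "eef_pos": TCP position; "tcp_rot": TCP orientation; "force": force on the tool from outside, world axes, zero at the start; "moment": the same for the moment, N m; "grip_width": finger opening in mm; "finger_force": force on a finger pad.
Only numpy, scipy, OpenCV 4.12 (cv2) and the standard library are available. Lean on these libraries where they do the work, as an engineer would, in place of code of your own. Each camera call takes 0.05 s, during which the arm holds its last target. There are 200 camera calls.

## Working session

There is one attempt and no reset: what is moved stays moved. The work goes in short steps, Python scripts to look and compute and a tool call to move; the robot and the scene stay as the last step left them, time stands still between calls to the robot, and variables do not carry over. Pictures are saved under pics/ and viewed, at most 10 in all, crops included, and the job is handed in when it is done.

Besides the shell and the picture viewer there is one more tool, called by a JSON object that holds its "op" and its "data". play_rows: Moves the arm, as the interface text tells. Its arguments: {"type":"object","properties":{"steps":{"type":"array"}},"required":["steps"]}

```bash
mkdir -p pics; cat > h.py <<'E'
from station import ctrl,camera,spotter
import numpy as np,cv2
def save(c,n):
    cv2.imwrite('pics/'+n,cv2.cvtColor(c['img'],cv2.COLOR_RGB2BGR))
def ray(c,px):  # px=(col,row)
    d=np.linalg.inv(c['intrinsics'])@[px[0],px[1],1.]
    R=np.array(c['R']);t=np.array(c['t'])
    return -R.T@t,R.T@d
def atz(c,px,z):
    o,d=ray(c,px);return o+d*(z-o[2])/d[2]
def tri(c1,p1,c2,p2):
    o1,d1=ray(c1,p1);o2,d2=ray(c2,p2)
    s=np.linalg.lstsq(np.c_[d1,-d2],o2-o1,rcond=None)[0]
    a=o1+d1*s[0];b=o2+d2*s[1];return (a+b)/2,np.linalg.norm(a-b)
def proj(c,X):
    v=np.array(c['R'])@X+c['t'];v=np.array(c['intrinsics'])@v;return v[:2]/v[2]
E
python3 - <<'E'
from h import *
np.set_printoptions(precision=1,suppress=True)
s=camera('scene');t=camera('top')
ims=[cv2.cvtColor(c['img'],cv2.COLOR_RGB2BGR) for c in(s,t)]
save(s,'s0.png');save(t,'t0.png')
for n in('capacitor_blue','capacitor_red','paddle','track'):
    for k in('scene','top'):
        for d in spotter.trace(k,n): print(n,k,d['p'],d['centre'],d['mask'].sum())
print(ctrl.get_state()['tcp_rot'])
for c in (s,t): print(ray(c,(256,192)))
E
```

```text
capacitor_blue scene 0.85 [240.2, 300.7] 1295
capacitor_blue top 0.89 [173.4, 215.3] 768
capacitor_red scene 0.86 [208.6, 327.8] 1100
capacitor_red top 0.76 [211.9, 205.8] 718
capacitor_red top 0.47 [192.6, 158.3] 8585
paddle scene 0.69 [146.6, 207.0] 1093
paddle scene 0.55 [106.3, 181.4] 2165
paddle top 0.88 [240.8, 370.9] 1038
paddle top 0.59 [224.8, 322.5] 436
track scene 0.86 [265.1, 377.2] 13107
track top 0.74 [190.7, 159.8] 8706
[-0.5 -3.1 -0. ]
(array([960. ,  59.2, 728.7]), array([-0.5, -0.3, -0.8]))
(array([ 364.9, -127. , 1078.9]), array([ 0.2, -0. , -1. ]))
```

View pics/s0.png

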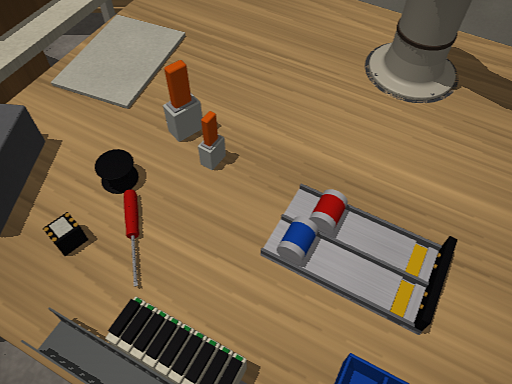

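View pics/t0.png

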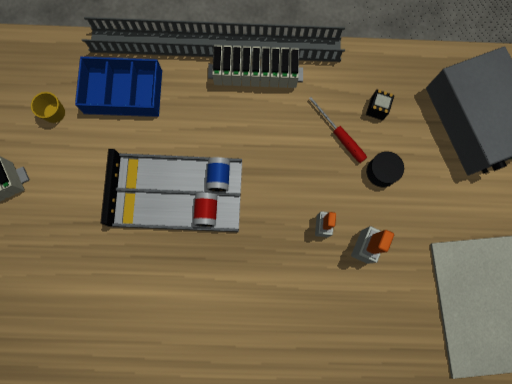

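The scene picture shows two paddle look-alikes: a large one (scene 182,105; top 373,243) and a small one (scene 210,145; top 326,223). I choose the small one. The blue capacitor is at scene (297,240) and the red at (329,209). The yellow seats and black head are at the right in scene and the left in top.

```bash
cat >> h.py <<'E'
from scipy.optimize import minimize
def box(x0,x1,y0,y1,z0,z1): return np.array([[a,b,c] for a in(x0,x1) for b in(y0,y1) for c in(z0,z1)],float)
PAD=[box(-16,16,-25,25,0,60),box(-8,8,-15,15,60,132)]
TRK=[box(-150,135,-85,85,0,22),box(135,150,-85,85,0,60)]
def place(P,x,y,a):
    c,s=np.cos(a),np.sin(a);return P@np.array([[c,s,0],[-s,c,0],[0,0,1]])+[x,y,0]
def sil(c,parts,q,S=4):
    m=np.zeros((384*S,512*S),np.uint8)
    for P in parts:
        px=np.array([proj(c,X) for X in place(P,*q)])
        cv2.fillConvexPoly(m,cv2.convexHull(np.round((px+.5)*S*16).astype(np.int32)),1,shift=4)
    return cv2.resize(m.astype(np.float32),(512,384),interpolation=cv2.INTER_AREA)
def fit(cms,parts,q0):
    def f(v):
        q=(v[0],v[1],v[2]/100);e=0
        for c,m in cms:
            s=sil(c,parts,q);e+=1-np.minimum(s,m).sum()/np.maximum(s,m).sum()
        return e
    best=None
    for da in(-60,-30,0,30,60):
        v0=np.array([q0[0],q0[1],q0[2]*100+da])
        r=minimize(f,v0,method='Nelder-Mead',options=dict(initial_simplex=[v0,v0+[15,0,0],v0+[0,15,0],v0+[0,0,20]],maxfev=120))
        if best is None or r.fun<best.fun:best=r
    return best.x,best.fun
E
cat > m.py <<'E'
from h import *
np.set_printoptions(precision=2,suppress=True)
s=camera('scene');t=camera('top')
def near(k,n,rc): return min(spotter.trace(k,n),key=lambda d:np.hypot(*(np.array(d['centre'])-rc)))
ps=near('scene','paddle',(146,207));pt=near('top','paddle',(224.8,322))
ts=near('scene','track',(265,377));tt=near('top','track',(190,160))
ts['mask']=ts['mask'].copy();tt['mask']=tt['mask'].copy()
for n,r1,r2 in(('capacitor_blue',(240,300),(173,215)),('capacitor_red',(208,328),(212,206))):
    a=near('scene',n,r1);b=near('top',n,r2)
    print(n,tri(s,a['centre'][::-1],t,b['centre'][::-1]))
# handle top height by orange blobs, topmost point
def orange(c,m):
    h=cv2.cvtColor(c['img'],cv2.COLOR_RGB2HSV);o=((h[...,0]<14)&(h[...,1]>170)&(h[...,2]>60)).astype(np.uint8)
    return o&cv2.dilate(m.astype(np.uint8),np.ones((5,5)))
os_,ot=orange(s,ps['mask']),orange(t,pt['mask'])
cen=lambda m:np.argwhere(m).mean(0)[::-1]
print('handle',tri(s,cen(os_),t,cen(ot)),os_.sum(),ot.sum())
p0=atz(t,pt['centre'][::-1],40);k0=atz(t,tt['centre'][::-1],10)
print('p0',p0,'k0',k0,atz(t,(131,190),10))
d=atz(t,(131,190),10)-k0
q,e=fit([(s,ps['mask']),(t,pt['mask'])],PAD,(p0[0],p0[1],0));print('paddle',q,e)
q2,e2=fit([(s,ts['mask']),(t,tt['mask'])],TRK,(k0[0],k0[1],np.arctan2(d[1],d[0])));print('track',q2,e2)
out=[]
for c in(s,t):
    im=cv2.cvtColor(c['img'],cv2.COLOR_RGB2BGR);im=cv2.resize(im,None,fx=4,fy=4,interpolation=cv2.INTER_CUBIC)
    for P,v in((PAD,q),(TRK,q2)):
        for B in P:
            px=np.array([proj(c,X) for X in place(B,v[0],v[1],v[2]/100)])
            pt4=((px+.5)*4).astype(int)
            for i in range(8):
                for j in(1,2,4):
                    if not i&j: cv2.line(im,tuple(map(int,pt4[i])),tuple(map(int,pt4[i|j])),(0,255,0),1)
    out.append(im)
A=out[0][400:700,740:1140];A2=out[1][820:1000,1220:1420]
v=np.zeros((600,800,3),np.uint8);v[:300,:400]=A;A2=cv2.resize(A2,(320,288));v[:288,400:720]=A2
v[300:,:400]=cv2.resize(out[0][700:1360,1000:1880],(400,300));v[300:,400:]=cv2.resize(out[1][580:960,380:1000],(400,300))
cv2.imwrite('pics/fit.png',v)
E
python3 m.py
```

```text
capacitor_blue (array([595.23, -39.72,  34.23]), np.float64(0.7571836918382719))
capacitor_red (array([504.26, -19.5 ,  27.16]), np.float64(7.413143859228643))
handle (array([ 488.56, -287.88,   98.67]), np.float64(1.5569409491816109)) 439 164
p0 [ 481.1  -280.75   40.  ] k0 [557.68  93.44  10.  ] [555.74 159.23  10.  ]
paddle [ 487.22 -286.06  154.63] 0.17657631635665894
track [553.84  56.62 155.9 ] 0.3199586868286133
```

View pics/fit.png

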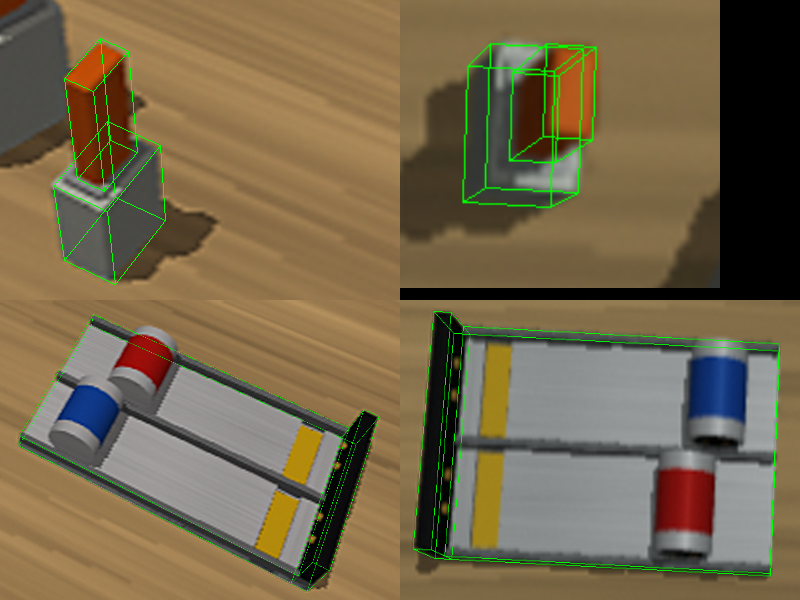

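The fit picture shows the wireframes lying on the small paddle (top-left and top-right crops) and on the track, with head and seats on the left in top view. The paddle is at about (487,-286) and the track at (554,57), yaw 1.56. The track's rolling direction is world +y, and blue is in the lane at x≈595.

```bash
cat > rel.py <<'E'
import sys
from h import *
from scipy.spatial.transform import Rotation as Ro
np.set_printoptions(precision=3,suppress=True)
def rel(tgt,yaw=None):
    s=ctrl.get_state();R=Ro.from_rotvec(s['tcp_rot']);M=R.as_matrix()
    print('t',s['time'],'pos',np.array(s['eef_pos']),'F',np.array(s['force']),'w',s['grip_width'],'ff',s['finger_force'],'q',np.array(s['joints']))
    print('tool x,y,z',M[:,0],M[:,1],M[:,2])
    if yaw is None: yaw=np.arctan2(M[1,1],M[0,1])
    # desired: z down, tool y at angle yaw
    y=np.array([np.cos(yaw),np.sin(yaw),0]);z=np.array([0,0,-1.]);D=np.c_[np.cross(y,z),y,z]
    print('turn (tool)',(R.inv()*Ro.from_matrix(D)).as_rotvec())
    d=np.array(tgt)-s['eef_pos'];print('shift/50 in tool now',M.T@d/50,'in target orient',D.T@d/50)
if __name__=='__main__':
    a=list(map(float,sys.argv[1:]));rel(a[:3],a[3] if len(a)>3 else None)
E
python3 rel.py 487 -287 209 1.546; python3 rel.py 487 -287 209 -1.596|tail -2;python3 rel.py 487 -287 209 -0.025|tail -2;python3 rel.py 487 -287 209 3.117|tail -2
```

```text
t 1.0 pos [190.687 621.421 209.027] F [-0.446 -0.411 -0.619] w 85.43656132798418 ff 0.0 q [-1.01   0.501 -0.427  1.55   0.221  1.138 -0.21 ]
tool x,y,z [-0.956  0.293  0.   ] [0.293 0.956 0.   ] [-0.  0. -1.]
turn (tool) [ 0.    -0.    -0.273]
shift/50 in tool now [-10.996 -15.63   -0.001] in target orient [ -6.375 -18.016   0.001]
turn (tool) [-0.    -0.     2.869]
shift/50 in tool now [-10.996 -15.63   -0.001] in target orient [ 6.382 18.013  0.001]
turn (tool) [ 0.    -0.     1.298]
shift/50 in tool now [-10.996 -15.63   -0.001] in target orient [-18.015   6.379   0.001]
turn (tool) [ 0.     0.    -1.844]
shift/50 in tool now [-10.996 -15.63   -0.001] in target orient [18.017 -6.371  0.001]
```

{"op": "play_rows", "data": {"steps": [[1, 0, 0, 0, 0, 0, -0.137], [1, 0, 0, 0, 0, 0, -0.136], [1, -0.75, -0.8, 0, 0, 0, 0], [1, -0.75, -0.8, 0, 0, 0, 0], [1, -0.75, -0.8, 0, 0, 0, 0], [1, -0.75, -0.8, 0, 0, 0, 0], [1, -0.75, -0.8, 0, 0, 0, 0], [1, -0.75, -0.8, 0, 0, 0, 0], [1, -0.75, -0.8, 0, 0, 0, 0], [1, -0.75, -0.8, 0, 0, 0, 0]]}}

```text
time: 2.25
eef_pos: [483.8, 292.7, 209.3]
tcp_rot: [0.039, 3.141, 0.001]
force: [0.9, 0.9, -0.3]
grip_width: 85.3
finger_force: 0.0
```

```bash
python3 rel.py 487 -287 209 1.546
```

```text
t 2.25 pos [483.819 292.729 209.331] F [ 0.943  0.941 -0.312] w 85.28864353128316 ff 0.0 q [-0.296  0.339 -0.365  1.77   0.137  1.057  0.836]
tool x,y,z [-1.     0.025 -0.001] [0.025 1.    0.   ] [ 0.001  0.    -1.   ]
turn (tool) [0.    0.001 0.   ]
shift/50 in tool now [ -0.349 -11.589   0.002] in target orient [ -0.351 -11.589   0.007]
```

{"op": "play_rows", "data": {"steps": [[1, -0.03, -0.97, 0, 0, 0, 0], [1, -0.03, -0.97, 0, 0, 0, 0], [1, -0.03, -0.97, 0, 0, 0, 0], [1, -0.03, -0.97, 0, 0, 0, 0], [1, -0.03, -0.97, 0, 0, 0, 0], [1, -0.03, -0.97, 0, 0, 0, 0], [1, -0.03, -0.97, 0, 0, 0, 0], [1, -0.03, -0.97, 0, 0, 0, 0], [1, -0.03, -0.97, 0, 0, 0, 0], [1, -0.03, -0.97, 0, 0, 0, 0], [1, -0.03, -0.97, 0, 0, 0, 0], [1, -0.03, -0.9, 0, 0, 0, 0], [1, 0, 0, 0, 0, 0, 0], [1, 0, 0, 0, 0, 0, 0]]}}

```text
time: 4.0
eef_pos: [486.4, -284.0, 208.8]
tcp_rot: [-0.039, -3.141, -0.001]
force: [-0.8, 0.3, -0.0]
grip_width: 85.4
finger_force: 0.0
```

```bash
python3 rel.py 487 -287 86 1.546
python3 - <<'E'
from h import *
s=camera('scene');t=camera('top')
a=s['img'][60:200,120:300];b=t['img'][150:290,260:440]
v=np.hstack([cv2.resize(i,(400,311),interpolation=cv2.INTER_CUBIC) for i in(a,b)])
save({'img':v},'near.png')
E
```

```text
t 4.0 pos [ 486.389 -283.992  208.814] F [-0.776  0.297 -0.021] w 85.35576736439357 ff 0.0 q [ 0.503  0.315 -0.026  1.784  0.009  1.044  2.019]
tool x,y,z [-1.     0.025  0.   ] [0.025 1.    0.001] [-0.     0.001 -1.   ]
turn (tool) [ 0.001 -0.     0.   ]
shift/50 in tool now [-0.014 -0.062  2.456] in target orient [-0.014 -0.06   2.456]
```

View pics/near.png

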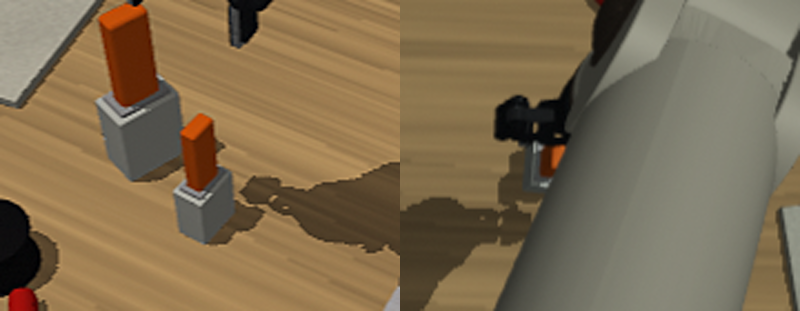

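The crop shows the small paddle free under the open gripper (scene ~(210,140)) and the large one to its left (~(183,105)). A finger is at about (228,75). I'll check that against the projection.

```bash
python3 - <<'E'
from h import *
s=camera('scene')
for X in([486,-284,209],[486,-236,222],[486,-332,222],[487,-286,132]): print(X,proj(s,np.array(X,float)))
E
```

```text
[486, -284, 209] [206.7751262   84.32416268]
[486, -236, 222] [230.44379708  87.92931305]
[486, -332, 222] [182.69990439  69.39032462]
[487, -286, 132] [208.8146317 115.6379877]
```

```bash
python3 - <<'E'
from h import *
np.set_printoptions(precision=1,suppress=True)
s=camera('scene');t=camera('top')
print(tri(s,(178,85),t,(380,240)))
# top-face centres of big handle and small handle
print(tri(s,(176,65),t,(384,239)), tri(s,(209,116),t,(330.5,218.5)))
E
```

```text
(array([ 446.3, -384.7,  132.9]), np.float64(3.1203581739342776))
(array([ 444.9, -380.4,  182.6]), np.float64(0.05048028519906527)) (array([ 488. , -284.9,  132.5]), np.float64(0.04612293099684829))
```

{"op": "play_rows", "data": {"steps": [[1, -0.02, -0.03, 0.5, 0, 0, 0], [1, 0, 0, 0.6, 0, 0, 0], [1, 0, 0, 0.6, 0, 0, 0], [1, 0, 0, 0.5, 0, 0, 0], [1, 0, 0, 0.25, 0, 0, 0], [1, 0, 0, 0, 0, 0, 0], [-1, 0, 0, 0, 0, 0, 0], [-1, 0, 0, 0, 0, 0, 0], [-1, 0, 0, 0, 0, 0, 0], [-1, 0, 0, 0, 0, 0, 0], [-1, 0, 0, 0, 0, 0, 0], [-1, 0, 0, 0, 0, 0, 0]]}}

```text
time: 5.75
eef_pos: [487.9, -286.6, 87.0]
tcp_rot: [0.039, 3.14, -0.001]
force: [0.1, -0.9, 4.3]
grip_width: 14.6
finger_force: 60.6
```

{"op": "play_rows", "data": {"steps": [[-1, 0, 0, -0.2, 0, 0, 0], [-1, 0, 0, -0.4, 0, 0, 0], [-1, 0, 0, -0.2, 0, 0, -0.013], [-1, -0.3, 0.4, 0, 0, 0, 0], [-1, -0.5, 0.7, 0, 0, 0, 0], [-1, -0.6, 0.8, 0, 0, 0, 0], [-1, -0.5, 0.7, 0, 0, 0, 0], [-1, -0.25, 0.3, 0, 0, 0, 0], [-1, 0, 0, 0, 0, 0, 0], [-1, 0, 0, 0, 0, 0, 0]]}}

```text
time: 7.0
eef_pos: [595.1, -144.9, 126.2]
tcp_rot: [-0.022, -3.14, 0.002]
force: [-0.7, -0.7, -2.1]
grip_width: 14.8
finger_force: 59.8
```

```bash
cat > look.py <<'E'
from h import *
import sys
s=camera('scene');t=camera('top')
def blow(c,x,y): return cv2.resize(c['img'][y:y+150,x:x+200],(400,300),interpolation=cv2.INTER_CUBIC)
xs=list(map(int,sys.argv[2:]))
save({'img':np.hstack([blow(s,*xs[:2]),blow(t,*xs[2:4])])},sys.argv[1])
for n in('capacitor_blue','capacitor_red'):
    for k,c in(('scene',s),('top',t)):
        for d in spotter.trace(k,n): 
            if d['p']>.5: print(n,k,d['p'],np.round(atz(c,d['centre'][::-1],35)), d['mask'].sum())
E
python3 rel.py 595 -140 102 1.559; python3 look.py a.png 200 130 150 110
```

```text
t 7.0 pos [ 595.062 -144.935  126.153] F [-0.703 -0.731 -2.122] w 14.752794268007241 ff 59.84854817390442 q [ 0.245  0.491 -0.068  1.73   0.042  0.923  1.717]
tool x,y,z [-1.     0.014  0.002] [ 0.014  1.    -0.001] [-0.002 -0.001 -1.   ]
turn (tool) [-0.001 -0.002 -0.002]
shift/50 in tool now [0.002 0.099 0.483] in target orient [0.002 0.099 0.483]
capacitor_blue scene 0.69 [594. -37.  35.] 1266
capacitor_red scene 0.84 [514. -15.  35.] 988
```

View pics/a.png

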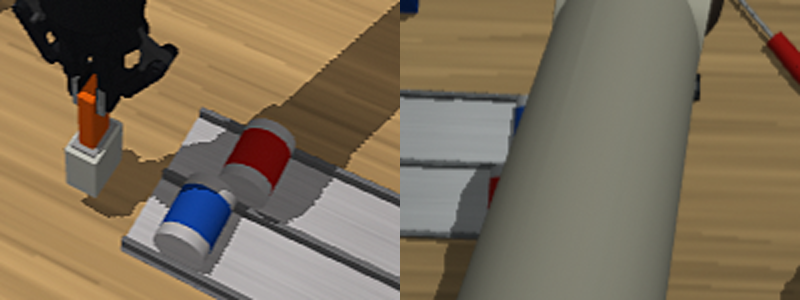

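The crop shows the paddle held upright behind the blue capacitor (left crop, paddle (95,150), blue (190,220)). The red one hasn't moved.

{"op": "play_rows", "data": {"steps": [[-1, 0, 0, 0.23, 0, 0, 0], [-1, 0, 0, 0.23, 0, 0, 0], [-1, 0, 0.2, 0, 0, 0, 0], [-1, 0, 0.3, 0, 0, 0, 0], [-1, 0, 0.3, 0, 0, 0, 0], [-1, 0, 0.15, 0, 0, 0, 0], [-1, 0, 0.08, 0, 0, 0, 0], [-1, 0, 0.06, 0, 0, 0, 0], [-1, 0, 0.06, 0, 0, 0, 0], [-1, 0, 0.06, 0, 0, 0, 0], [-1, 0, 0.06, 0, 0, 0, 0], [-1, 0, 0.06, 0, 0, 0, 0], [-1, 0, 0.06, 0, 0, 0, 0], [-1, 0, 0.06, 0, 0, 0, 0], [-1, 0, 0.06, 0, 0, 0, 0], [-1, 0, 0.06, 0, 0, 0, 0], [-1, 0, 0.06, 0, 0, 0, 0], [-1, 0, 0.06, 0, 0, 0, 0], [-1, 0, 0.06, 0, 0, 0, 0]]}}

```text
time: 9.68
eef_pos: [597.5, -54.8, 103.5]
tcp_rot: [-0.018, -3.142, -0.0]
force: [0.5, 0.1, -1.8]
grip_width: 14.5
finger_force: 59.9
```

```bash
python3 rel.py 595 116 103 1.559; python3 look.py b.png 220 150 100 110
```

```text
t 9.675 pos [597.528 -54.777 103.494] F [ 0.473  0.144 -1.774] w 14.506207607932762 ff 59.884124994277954 q [ 0.112  0.5   -0.085  1.777  0.054  0.866  1.562]
tool x,y,z [-1.     0.012  0.   ] [0.012 1.    0.   ] [-0.  0. -1.]
turn (tool) [ 0. -0.  0.]
shift/50 in tool now [0.091 3.415 0.01 ] in target orient [0.091 3.415 0.01 ]
capacitor_blue scene 0.74 [595. -11.  35.] 1241
capacitor_red scene 0.58 [524.  -7.  35.] 584
```

View pics/b.png

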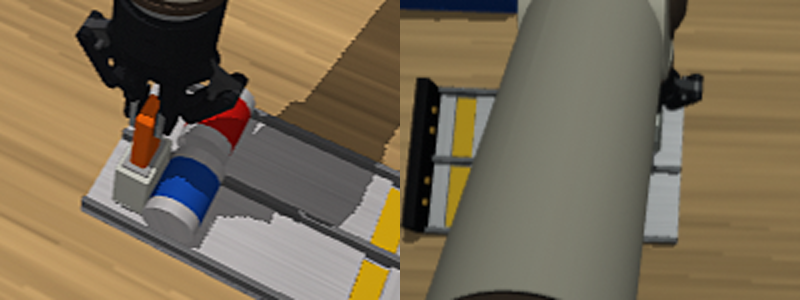

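The paddle touches blue (left crop, (180,190)), which has begun to roll; red is still behind the gripper, well clear of the lane.

{"op": "play_rows", "data": {"steps": [[-1, 0.01, 0.06, 0, 0, 0, 0], [-1, 0.01, 0.07, 0, 0, 0, 0], [-1, 0.01, 0.08, 0, 0, 0, 0], [-1, 0.01, 0.08, 0, 0, 0, 0], [-1, 0, 0.08, 0, 0, 0, 0], [-1, 0, 0.08, 0, 0, 0, 0], [-1, 0, 0.08, 0, 0, 0, 0], [-1, 0, 0.08, 0, 0, 0, 0], [-1, 0, 0.08, 0, 0, 0, 0], [-1, 0, 0.08, 0, 0, 0, 0], [-1, 0, 0.08, 0, 0, 0, 0], [-1, 0, 0.08, 0, 0, 0, 0], [-1, 0, 0.08, 0, 0, 0, 0], [-1, 0, 0.08, 0, 0, 0, 0], [-1, 0, 0.08, 0, 0, 0, 0], [-1, 0, 0.08, 0, 0, 0, 0], [-1, 0, 0.08, 0, 0, 0, 0], [-1, 0, 0.08, 0, 0, 0, 0], [-1, 0, 0.08, 0, 0, 0, 0], [-1, 0, 0.08, 0, 0, 0, 0]]}}

```text
time: 12.48
eef_pos: [596.5, 23.8, 103.5]
tcp_rot: [0.018, 3.142, 0.0]
force: [0.7, -0.8, -1.2]
grip_width: 14.9
finger_force: 59.9
```

{"op": "play_rows", "data": {"steps": [[-1, 0, 0.08, 0, 0, 0, 0], [-1, 0, 0.08, 0, 0, 0, 0], [-1, 0, 0.08, 0, 0, 0, 0], [-1, 0, 0.08, 0, 0, 0, 0], [-1, 0, 0.08, 0, 0, 0, 0], [-1, 0, 0.08, 0, 0, 0, 0], [-1, 0, 0.08, 0, 0, 0, 0], [-1, 0, 0.08, 0, 0, 0, 0], [-1, 0, 0.08, 0, 0, 0, 0], [-1, 0, 0.08, 0, 0, 0, 0], [-1, 0, 0.08, 0, 0, 0, 0], [-1, 0, 0.08, 0, 0, 0, 0], [-1, 0, 0.08, 0, 0, 0, 0], [-1, 0, 0.07, 0, 0, 0, 0], [-1, 0, 0.06, 0, 0, 0, 0], [-1, 0, 0.05, 0, 0, 0, 0]]}}

```text
time: 14.48
eef_pos: [597.1, 84.7, 103.5]
tcp_rot: [-0.018, -3.141, 0.0]
force: [0.2, -0.6, -2.0]
grip_width: 14.7
finger_force: 59.9
```

```bash
python3 rel.py 595 116 103 1.559; python3 look.py c.png 290 180 60 110
```

```text
t 14.475 pos [597.149  84.704 103.463] F [ 0.181 -0.616 -2.021] w 14.67008938871381 ff 59.897387623786926 q [-0.101  0.506 -0.111  1.769  0.07   0.871  1.316]
tool x,y,z [-1.     0.012  0.   ] [ 0.012  1.    -0.   ] [-0. -0. -1.]
turn (tool) [-0. -0.  0.]
shift/50 in tool now [0.05  0.625 0.009] in target orient [0.05  0.625 0.009]
capacitor_blue scene 0.59 [597. 127.  35.] 1518
capacitor_blue top 0.66 [586. 132.  35.] 451
capacitor_red scene 0.85 [509. -11.  35.] 1148
capacitor_red top 0.9 [513. -18.  35.] 772
```

View pics/c.png

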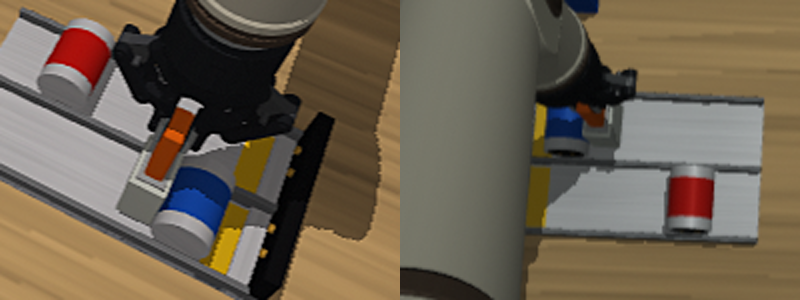

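Blue is just short of the yellow groove (left crop (195,210)); red is unmoved. I'll push about 31 mm more, slowly.

{"op": "play_rows", "data": {"steps": [[-1, 0, 0.06, 0, 0, 0, 0], [-1, 0, 0.06, 0, 0, 0, 0], [-1, 0, 0.06, 0, 0, 0, 0], [-1, 0, 0.06, 0, 0, 0, 0], [-1, 0, 0.06, 0, 0, 0, 0], [-1, 0, 0.06, 0, 0, 0, 0], [-1, 0, 0.06, 0, 0, 0, 0], [-1, 0, 0.06, 0, 0, 0, 0], [-1, 0, 0.06, 0, 0, 0, 0], [-1, 0, 0.05, 0, 0, 0, 0], [-1, 0, 0.04, 0, 0, 0, 0], [-1, 0, 0, 0, 0, 0, 0], [-1, 0, 0, 0, 0, 0, 0], [-1, 0, -0.2, 0, 0, 0, 0], [-1, 0, -0.4, 0, 0, 0, 0], [-1, 0, -0.6, 0, 0, 0, 0], [-1, 0, -0.4, 0, 0, 0, 0], [-1, 0, 0, 0, 0, 0, 0]]}}

```text
time: 17.02
eef_pos: [596.6, 32.4, 103.5]
tcp_rot: [-0.026, -3.141, 0.002]
force: [0.6, -0.0, -2.2]
grip_width: 15.2
finger_force: 59.9
```

```bash
python3 rel.py 595 -200 103 1.559; python3 look.py d.png 290 180 60 110
```

```text
t 17.025 pos [596.594  32.395 103.485] F [ 0.649 -0.045 -2.155] w 15.19173336297525 ff 59.879854917526245 q [-0.023  0.497 -0.1    1.783  0.065  0.865  1.401]
tool x,y,z [-1.     0.017  0.   ] [ 0.017  1.    -0.001] [-0.    -0.001 -1.   ]
turn (tool) [-0.001 -0.    -0.005]
shift/50 in tool now [-0.046 -4.648  0.016] in target orient [-0.023 -4.648  0.01 ]
capacitor_blue scene 0.91 [594. 165.  35.] 1560
capacitor_red scene 0.66 [539. -20.  35.] 503
capacitor_red top 0.94 [509. -22.  35.] 724
```

View pics/d.png

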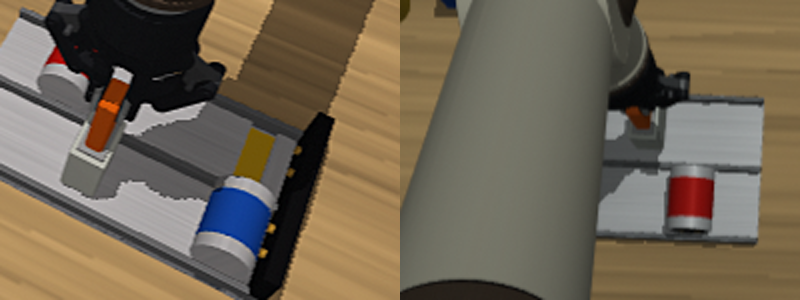

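The picture shows blue seated on the yellow groove against the head side (left crop (235,225)), with red untouched. Next I take the paddle back out over the open end and set it at about (560,-220), which is bare bench.

{"op": "play_rows", "data": {"steps": [[-1, 0, 0, -0.25, 0, 0, 0], [-1, 0, -0.2, -0.25, 0, 0, 0], [-1, 0, -0.5, 0, 0, 0, 0], [-1, 0, -0.7, 0, 0, 0, 0], [-1, 0, -0.7, 0, 0, 0, 0], [-1, 0, -0.7, 0, 0, 0, 0], [-1, 0.1, -0.7, 0, 0, 0, 0], [-1, 0.2, -0.6, 0, 0, 0, 0], [-1, 0.25, -0.5, 0, 0, 0, 0], [-1, 0.15, -0.35, 0, 0, 0, 0], [-1, 0, -0.1, 0, 0, 0, -0.005], [-1, 0, 0, 0, 0, 0, 0], [-1, 0, 0, 0.3, 0, 0, 0], [-1, 0, 0, 0.3, 0, 0, 0], [-1, 0, 0, 0.1, 0, 0, 0], [-1, 0, 0, 0, 0, 0, 0], [-1, 0, 0, 0, 0, 0, 0]]}}

```text
time: 19.45
eef_pos: [558.9, -216.1, 93.7]
tcp_rot: [0.01, 3.141, -0.0]
force: [-0.1, -0.6, -1.9]
grip_width: 14.6
finger_force: 59.9
```

```bash
python3 rel.py 560 -220 87 1.559; python3 look.py e.png 170 130 220 110
```

```text
t 19.45 pos [ 558.942 -216.067   93.69 ] F [-0.069 -0.586 -1.862] w 14.629267558008882 ff 59.881752133369446 q [ 0.359  0.51  -0.045  1.787  0.029  0.845  1.864]
tool x,y,z [-1.     0.007 -0.   ] [ 0.007  1.    -0.   ] [ 0. -0. -1.]
turn (tool) [-0.     0.     0.005]
shift/50 in tool now [-0.022 -0.078  0.134] in target orient [-0.022 -0.078  0.134]
capacitor_blue scene 0.62 [599. 165.  35.] 1447
capacitor_blue top 0.59 [598. 161.  35.] 775
capacitor_red scene 0.84 [515. -14.  35.] 1111
capacitor_red top 0.56 [506. -17.  35.] 751
```

View pics/e.png

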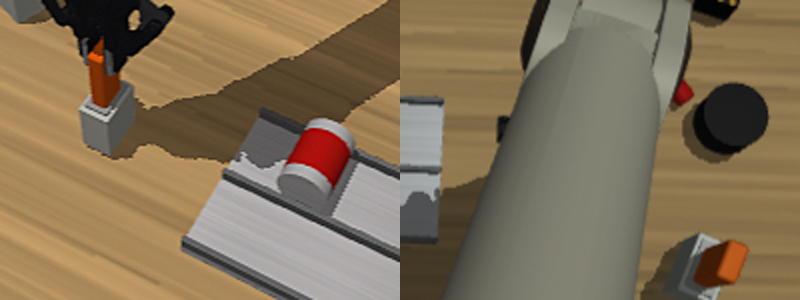

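The paddle hangs upright a few mm above clear bench (left crop (105,120)), and the top camera confirms blue at y≈161, in the seat. I'll lower the last bit.

{"op": "play_rows", "data": {"steps": [[-1, 0, 0, 0.05, 0, 0, 0], [-1, 0, 0, 0.04, 0, 0, 0], [-1, 0, 0, 0.02, 0, 0, 0], [-1, 0, 0, 0.02, 0, 0, 0], [-1, 0, 0, 0, 0, 0, 0], [-1, 0, 0, 0, 0, 0, 0]]}}

```text
time: 20.5
eef_pos: [558.7, -216.1, 87.1]
tcp_rot: [0.011, 3.141, -0.0]
force: [-1.2, -0.6, -0.4]
grip_width: 14.8
finger_force: 60.0
```

{"op": "play_rows", "data": {"steps": [[-1, 0, 0, 0.01, 0, 0, 0], [-1, 0, 0, 0, 0, 0, 0], [-1, 0, 0, 0, 0, 0, 0]]}}

```text
time: 20.88
eef_pos: [558.9, -216.2, 87.1]
tcp_rot: [0.011, 3.141, -0.0]
force: [-1.1, 0.6, 6.0]
grip_width: 14.7
finger_force: 60.8
```

Contact with the bench. Now release and rise straight up.

{"op": "play_rows", "data": {"steps": [[-0.5, 0, 0, 0, 0, 0, 0], [0, 0, 0, 0, 0, 0, 0], [1, 0, 0, 0, 0, 0, 0], [1, 0, 0, 0, 0, 0, 0], [1, 0, 0, 0, 0, 0, 0], [1, 0, 0, 0, 0, 0, 0], [1, 0, 0, -0.2, 0, 0, 0], [1, 0, 0, -0.5, 0, 0, 0], [1, 0, 0, -0.7, 0, 0, 0], [1, 0, 0, -0.8, 0, 0, 0], [1, 0, 0, -0.5, 0, 0, 0], [1, 0.5, 0, 0, 0, 0, 0], [1, 0.9, 0, 0, 0, 0, 0], [1, 0.9, 0, 0, 0, 0, 0], [1, 0.5, 0, 0, 0, 0, 0], [1, 0, 0, 0, 0, 0, 0], [1, 0, 0, 0, 0, 0, 0]]}}

```text
time: 23.0
eef_pos: [420.0, -215.2, 222.3]
tcp_rot: [0.01, 3.14, -0.001]
force: [-0.3, -0.5, 0.5]
grip_width: 85.5
finger_force: 0.0
```

```bash
python3 rel.py 560 -220 87; python3 - <<'E'
from h import *
save(camera('scene'),'end.png')
E
python3 look.py f.png 170 130 220 110
```

```text
t 23.0 pos [ 419.974 -215.186  222.335] F [-0.338 -0.451  0.463] w 85.50988221060008 ff 0.0 q [ 0.442  0.135 -0.028  1.98   0.004  1.024  1.977]
tool x,y,z [-1.     0.006 -0.002] [ 0.006  1.    -0.001] [ 0.002 -0.001 -1.   ]
turn (tool) [-0.001  0.002  0.   ]
shift/50 in tool now [-2.795 -0.077  2.713] in target orient [-2.801 -0.078  2.707]
capacitor_blue scene 0.91 [593. 165.  35.] 1477
capacitor_blue top 0.68 [602. 165.  35.] 755
capacitor_red scene 0.89 [516. -14.  35.] 1109
capacitor_red top 0.57 [510. -14.  35.] 771
```

View pics/end.png

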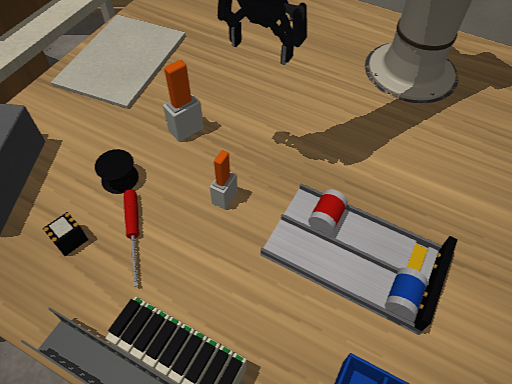

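The paddle stands upright at (223,185), clear of the track. Blue sits in the seat at (406,290), red is unmoved at (329,211), and the gripper is away from everything.

```bash
python3 -c "
from station import ctrl
print(ctrl.hand_in())"
```

```text
the job is handed in; nothing more can be done
None
```

The job is handed in at about 23 s: the blue capacitor is in the yellow seat groove, the red one has not moved, and the small paddle stands upright on the bench, clear of the track and released.

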